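Swap the battery packs on the tool charger

ROBOT

A 6-joint arm with a two-finger parallel gripper is mounted at the origin on the work surface. World frame = base frame: x ahead of the robot, y to its left, z up, the work surface at z = 0. Lengths are in mm, angles in degrees, forces in N, time in s.
With the tool pointing down it reaches from about 300 to 850 mm from the base axis. Payload 4.2 kg.
Tool frame: the origin (TCP) lies at the very end of the fingers, on their centre line; the grasp point (between the pads) lies 19 mm behind it (env.grip_depth is the distance from the TCP to the grasp point, in mm); z points along the fingers, y is the line along which they close (so a half turn about z gives the same grasp; the last joint's range is limited). The gripper opens to 91 mm and grips with 3 to 60 N. Pads are 32 mm wide; open, the fingers measure 118 mm over their backs; the gripper's body (76 mm by 178 mm) begins 60 mm behind the grasp point.
Start: joints at [-68.125, 18.312, 89.639, -0, 72.044, -1.146], TCP at [224.873, -529.221, 213.976] pointing down, gripper open.
Joint ranges: [-177.97, 177.97], [-48.28, 115.42], [12.27, 149.76], [-77.06, 257.06], [2.81, 150.46], [-146.56, 146.56]. Speed limits (degrees/s): [147.25, 147.25, 180, 180, 180, 180].

INTERFACE

Orientations are given as [roll, pitch, yaw] about the fixed x, y, z axes, in that order (R = Rz(yaw) Ry(pitch) Rx(roll)).
In Python, from workcell import env, cams gives the robot as it stands.
- The arm moves only by the tool apply_moves, never from a script. Its argument "deltas" is a list of rows, each a list of 5 numbers: the shift along the tool's x, y, z in m, then the turn about the tool's z in rad, then the opening, from -1 (shut) to 1 (fully open), so that 0 is half open. In form: [[tx, ty, tz, roll, gripper], ...]. A call has 1 to 5 rows; each row is the pose to reach, as a shift and turn from the pose commanded when the call began, along the tool's axes at that moment; what a row does not reach only later rows make up. A row lasts 1/10 s, in which the tool goes at most 50 mm and 8.59 degrees, less where a joint would pass 70% of its speed; a pose out of reach is approached as far as the arm can. A call with a gripper value outside its range is refused whole. The fingers move at their own pace and stop on an object; "grip_force" is the grip in N (left out, the last holds). Time passes only in rows, so rows that repeat a pose let the fingers close. It gives the time, the measured TCP pose, the force, the opening and the grip force at its end, in the units of the state.
- env.state(): the state, without advancing time (a new reading comes with each control period).
- cams.grab_frame(name): name is "scene" or "top" or "wrist"; returns the picture (480x640x3 uint8, blue, green, red); there is no depth.
- cams.get_calibration(name): a dict with "mtx" (3x3 intrinsics, pixels), "eye" and "attitude" of the camera in the world; the wrist camera has in their place "tool_from_camera" (4x4, takes a point from camera to tool coordinates, whose origin is the TCP and whose axes are the flange's). Camera axes: x right, y down, z forward; pixel columns grow to the right and rows downward; lengths in mm; the calibration is good to about 2 mm. A picture is of the moment at which its call begins: read the wrist's pose just before it. get_calibration takes no time and is no camera call.
- env.job_done(): hands the job in; it is judged then, once.
The state is a dict: "time_s": time; "qpos": joint angles; "qvel": joint speeds; "effort": joint torques, N m; "ee_pos": TCP position; "ee_rot": TCP orientation; "force": force on the tool from outside, world axes, zero at the start; "torque": the same for the moment, N m; "gripper_width": finger opening in mm; "gripper_force": force on a finger pad.
Only numpy, scipy, OpenCV 4.12 (cv2) and the standard library are available. Lean on these libraries where they do the work, as an engineer would, in place of code of your own. Each camera call takes 0.05 s, during which the arm holds its last target. There are 200 camera calls.

TASK

The battery pack with the green band, on the charger, is full: squeeze in the red catches on both its sides, slide it back off the rails and stand it upright on the black rubber mat. Then take the flat pack with the orange band from the counter, slide it gently onto the charger until it is fully home and both its catches have clicked, and let go. Force nothing against the charger, and leave the flashlight, socket wrench and nut driver lying where they are.

Things in the scene. Friction and masses are not known exactly. Their poses are not given: they have to be found in the camera images.
- charger: Dark grey charger, pale rails, 176 x 100 mm, fixed. Origin under its middle, +x the way a pack slides in. Deck 45 mm up; apron x -92..-36; ramps narrow the mouth (x -36..-18) to two keepers (x -18..-12, 38 mm apart); dovetail rails x +4..+54, 1 mm play a side; all this under 12 mm over the deck, y +-35. Contact tower x 60..84, 42 mm over the deck. Rated for 30 N.
- charger_seat (a point): Where the origin of a latched pack lies: on the charger's deck, 12 mm ahead (+x) of its middle; the pack's x axis then lies along the charger's. Hard stop 1.8 mm farther. On the last 10 mm a sprung contact block pushes the pack back with 4 to 9 N; unless both catches have snapped in behind the keepers it pushes the pack out again.
- charger_mouth (a point): Outer end of the mouth ramps on the charger's deck (45 mm up), 36 mm behind (-x) its middle; here the ramps are 54 mm apart, so they catch a plate nose some 8 mm off to either side.
- charged_pack: Full pack, green band, 0.2-0.37 kg, at first latched on the charger. Origin: underside centre. Case x -46..46, y +-26, z 12..50; below it the dovetail plate: x -8..36, 36 mm wide at the foot, 26 at the top, rides in the rails; 18 mm keel x -42..44. Red catch paddle on each side: x -29..-11, z 18..42, 61 mm over both, flush (52) when squeezed. Must slide 45 mm back before it can be lifted.
- spent_pack: Flat pack, orange band, 0.2-0.37 kg, same shape as the full one (origin underside centre, +x its nose), standing on its plate on the counter. Its catch hooks (x -24..-14, z 1..9, 23 mm off the middle) ride in over the mouth ramps against their springs and snap out behind the keepers. Pushing home takes about 8 to 14 N; 17 N or more shows the stop. With only one side snapped it sits askew.
- spent_nose (a point): Middle of the flat pack's front (nose) end: 46 mm ahead (+x) of the pack's origin and 31 mm above it.
- charged_catch_left (a joint): Left (+y) red catch of the full pack: 0 sprung out, grows as it is pressed in, 0.0047 m flush with the side. Spring 2.5 N out, 5 N pressed in; it clears its keeper from 3.8 mm on. The paddle's middle is 20 mm behind (-x) the pack's middle.
- charged_catch_right (a joint): Right (-y) red catch of the full pack: 0 sprung out, grows as it is pressed in, 0.0047 m flush with the side. Spring 2.5 N out, 5 N pressed in; it clears its keeper from 3.8 mm on. The paddle's middle is 20 mm behind (-x) the pack's middle.
- spent_catch_left (a joint): Left (+y) red catch of the flat pack: 0 sprung out, grows as it is pressed in, 0.0047 m flush with the side. Spring 2.5 N out, 5 N pressed in; it clears its keeper from 3.8 mm on. The paddle's middle is 20 mm behind (-x) the pack's middle.
- spent_catch_right (a joint): Right (-y) red catch of the flat pack: 0 sprung out, grows as it is pressed in, 0.0047 m flush with the side. Spring 2.5 N out, 5 N pressed in; it clears its keeper from 3.8 mm on. The paddle's middle is 20 mm behind (-x) the pack's middle.
- mat: Black ribbed rubber mat, 170 x 120 x 4 mm, fixed on the counter; origin under its middle, long side along x.
- flashlight: Blue plastic flashlight lying on the counter, 170 mm long, 42 mm high; origin under its middle, head to +x. Between it and the nut driver, beyond the charger, stands a clear parts organizer (110 x 220 x 60 mm, at x 0.785 m and farther).
- nut_driver: Nut driver lying on the counter, black rubber grip to -x, 200 mm long, 28 mm high; origin under its middle.
- socket_wrench: Chrome socket wrench lying on the counter on the robot's side, 180 mm long, 34 mm high; origin under its middle, head to +x.
Not all that is in view belongs to the job. What is shaped like the charged_pack but purple or yellow is not meant.

How it is judged:
By the outcome, as a careful person would: the job done as asked, in the order asked, and still so for the second after the job is handed in, with the robot touching nothing.
It also fails if it takes over 72 s, if anything falls off the work surface, if the arm or the gripper's body presses on something with over 40 N, if the wrist force passes 120 N, or if a joint passes its speed limit or range.

## Working session

There is one attempt and no reset: what is moved stays moved. The work goes in short steps, Python scripts to look and compute and a tool call to move; the robot and the scene stay as the last step left them, time stands still between calls to the robot, and variables do not carry over. Pictures are saved under pics/ and viewed, at most 10 in all, crops included, and the job is handed in when it is done.

Besides the shell and the picture viewer there is one more tool, called after "Call:" by a JSON object that holds its "api" and its "payload". apply_moves: Moves the arm, as the interface text tells. Its arguments: {"type":"object","properties":{"deltas":{"type":"array"},"grip_force":{"type":"number"}},"required":["deltas"]}

```bash
ls; mkdir -p pics
python3 - <<'E'
from workcell import env, cams
import cv2,numpy as np
print(env.state())
for n in ("scene","top"):
    im=cams.grab_frame(n); cv2.imwrite(f"pics/{n}0.png",im)
for n in ("scene","top","wrist"): print(n,cams.get_calibration(n))
E
```

```text
pics
{'time_s': 0.0, 'qpos': array([-6.81243892e+01,  1.83510428e+01,  8.97083388e+01, -2.33541939e-03,
        7.20434740e+01, -1.14860448e+00]), 'qvel': array([ 0.06655922,  0.02312747,  0.02440961,  0.08953932, -0.00187935,
       -0.07044325]), 'effort': array([ 2.43333132e-03, -4.12449324e+01, -2.31970668e+01,  7.28418888e-02,
        4.57112887e-02, -1.72640903e-04]), 'ee_pos': array([ 224.66352164, -528.72634548,  213.11318881]), 'ee_rot': array([-1.79897121e+02,  1.58121902e-04,  2.30249374e+01]), 'force': array([-0.38969383,  0.71689489, -0.71335776]), 'torque': array([-0.01629043,  0.02604182,  0.00521993]), 'gripper_force': 0.0, 'gripper_width': 91.0058995804313}
scene {'mtx': array([[463.7825535 ,   0.        , 316.88389778],
       [  0.        , 463.7825535 , 236.62717447],
       [  0.        ,   0.        ,   1.        ]]), 'eye': array([ 888.90344251, -525.26485475,  759.49201562]), 'attitude': array([-137.40005802,   -0.79201911,   32.26150997])}
top {'mtx': array([[537.84772415,   0.        , 320.5537244 ],
       [  0.        , 537.84772415, 233.29489673],
       [  0.        ,   0.        ,   1.        ]]), 'eye': array([ 403.54304966,   27.36647496, 1137.68298828]), 'attitude': array([-171.1331061 ,   -1.02836854,  -90.58478003])}
wrist {'mtx': array([[338.651915  ,   0.        , 313.90966611],
       [  0.        , 338.651915  , 241.95294639],
       [  0.        ,   0.        ,   1.        ]]), 'tool_from_camera': array([[ 1.50498249e-04, -9.54890445e-01, -2.96958273e-01,
         8.43801314e+01],
       [ 9.99999869e-01, -1.49015362e-06,  5.11590941e-04,
         5.52197952e-02],
       [-4.88955815e-04, -2.96958312e-01,  9.54890319e-01,
        -1.70344767e+02],
       [ 0.00000000e+00,  0.00000000e+00,  0.00000000e+00,
         1.00000000e+00]])}
```

View pics/scene0.png

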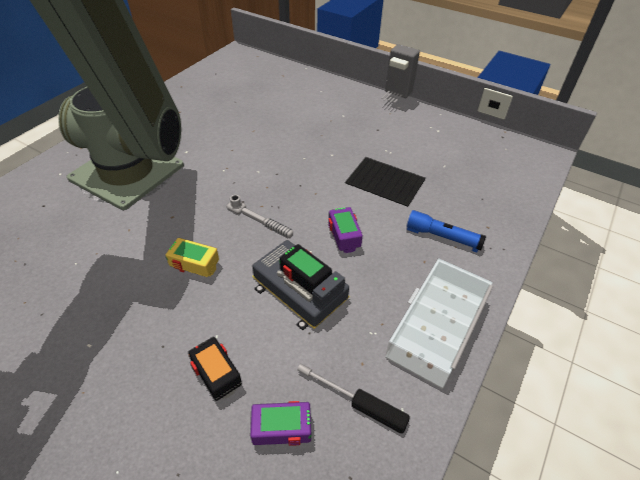

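View pics/top0.png

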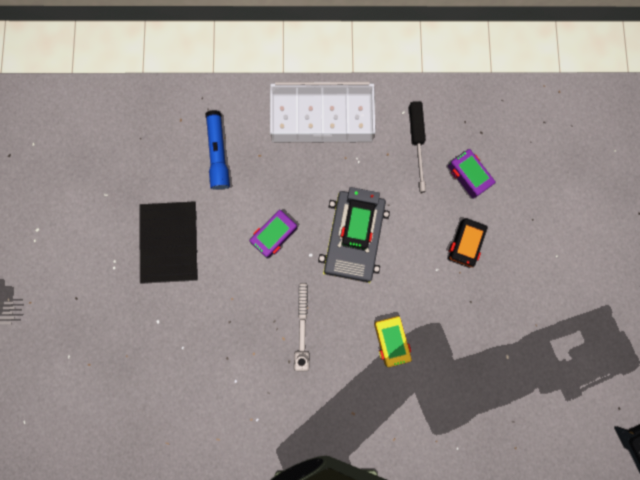

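```bash
cat > h.py <<'E'
from workcell import env, cams
import cv2, numpy as np
from scipy.spatial.transform import Rotation as R
def Rm(a): return R.from_euler('xyz',a,degrees=True).as_matrix()
def campose(n,st=None):
    c=cams.get_calibration(n)
    if n!='wrist': return c['mtx'],Rm(c['attitude']),np.array(c['eye'])
    st=st or env.state(); T=c['tool_from_camera']; Rt=Rm(st['ee_rot'])
    return c['mtx'],Rt@T[:3,:3],Rt@T[:3,3]+st['ee_pos']
def cast(px,z,P):
    K,Rc,e=P
    d=np.c_[np.atleast_2d(px),np.ones(len(np.atleast_2d(px)))]@np.linalg.inv(K).T@Rc.T
    return e+d*((z-e[2])/d[:,2])[:,None]
def proj(p,P):
    K,Rc,e=P; q=(np.atleast_2d(p)-e)@Rc@K.T; return q[:,:2]/q[:,2:]
def blobs(im,col,amin=30):
    hsv=cv2.cvtColor(im,cv2.COLOR_BGR2HSV); H,S,V=cv2.split(hsv)
    m={'green':(H>45)&(H<80)&(S>120)&(V>60),'orange':(H>8)&(H<20)&(S>150)&(V>120),
       'red':((H<6)|(H>174))&(S>150)&(V>80),'black':(V<45)}[col].astype(np.uint8)
    cs,_=cv2.findContours(m,cv2.RETR_EXTERNAL,cv2.CHAIN_APPROX_NONE)
    return [c[:,0,:].astype(float) for c in cs if cv2.contourArea(c)>amin]
def rect(c,z,P):
    w=cast(c,z,P)[:,:2].astype(np.float32); (cx,cy),(a,b),t=cv2.minAreaRect(w)
    if a<b: a,b,t=b,a,t+90
    return np.array([cx,cy]),a,b,(t+90)%180-90
def go(x,y,z,yaw=None):
    "delta to TCP pose in tool axes (m, rad)"
    s=env.state(); Rt=Rm(s['ee_rot']); d=Rt.T@(np.array([x,y,z])-s['ee_pos'])/1000
    r=0 if yaw is None else -((yaw-s['ee_rot'][2]+90)%180-90)
    print('delta',d.round(4),'roll',round(np.radians(r),4),'(deg %.1f)'%r, 'ee',s['ee_pos'].round(1),s['ee_rot'].round(2))
E
python3 - <<'E'
from h import *
im=cv2.imread('pics/top0.png');P=campose('top')
for col,z in (('green',95),('green',50),('orange',50),('red',75),('red',30),('black',4)):
    for c in blobs(im,col,8 if col=='red' else 100):
        m=c.mean(0)
        if m[1]>80 and m[1]<400: print(col,z,m.round(),*[np.round(v,1) for v in rect(c,z,P)])
E
```

```text
green 95 [393. 341.] [ 356.9 -129.7] 55.3 32.6 12.7
green 95 [273. 232.] [568.9 100.7] 54.3 30.9 -44.8
green 95 [359. 223.] [585.6 -68.2] 62.9 38.7 -11.2
green 95 [473. 171.] [ 690.2 -301.6] 55.4 31.7 35.3
green 50 [393. 341.] [ 354.9 -136.4] 57.7 34.0 12.7
green 50 [273. 232.] [576.  103.8] 56.7 32.2 -44.8
green 50 [359. 223.] [593.5 -72.3] 65.6 40.4 -11.2
green 50 [473. 171.] [ 702.5 -315.8] 57.8 33.1 35.3
orange 50 [470. 241.] [ 554.4 -299.7] 62.0 37.3 -21.3
red 75 [452. 246.] [ 541.  -257.1] 18.3 7.1 -28.7
red 75 [370. 237.] [560.9 -92.3] 16.3 4.0 -1.4
red 75 [343. 231.] [572.5 -38.2] 18.7 5.8 -14.8
red 75 [456. 172.] [ 693.3 -271.3] 17.6 5.9 34.2
red 30 [452. 246.] [ 546.9 -269.1] 19.1 7.4 -28.7
red 30 [370. 237.] [567.6 -97.4] 16.9 4.2 -1.4
red 30 [343. 231.] [579.7 -40.9] 19.5 6.1 -14.8
red 30 [456. 172.] [ 705.6 -283.9] 18.4 6.2 34.2
black 4 [468. 242.] [ 559.3 -308.2] 94.9 57.2 -21.3
black 4 [168. 242.] [565.3 328. ] 164.8 114.8 2.4
black 4 [358. 226.] [599.8 -74.4] 102.9 59.9 -11.2
black 4 [417. 123.] [ 826.1 -209.5] 96.9 28.3 3.2
```

```bash
python3 -c "
from h import *
go(566,-64.3,200,-11.2)"
```

```text
delta [ 0.4958 -0.294   0.0137] roll 0.5973 (deg 34.2) ee [ 224.7 -528.8  213.2] [-179.91   -0.     23.02]
```

Call:
{"api": "apply_moves", "payload": {"deltas": [[0.041, -0.0245, 0.0012, 0, 1], [0.082, -0.049, 0.0024, 0, 1], [0.123, -0.0735, 0.0036, 0, 1], [0.164, -0.098, 0.0048, 0, 1], [0.205, -0.1225, 0.006, 0, 1]]}}

```text
time_s: 0.6
ee_pos: [366.2, -334.6, 207.7]
ee_rot: [-180.0, 0.0, 23.0]
force: [1.4, -0.7, 0.3]
gripper_width: 90.8
gripper_force: 0.0
```

Call:
{"api": "apply_moves", "payload": {"deltas": [[0.041, -0.0245, 0.0012, 0, 1], [0.082, -0.049, 0.0024, 0, 1], [0.123, -0.0735, 0.0036, 0, 1], [0.164, -0.098, 0.0048, 0, 1], [0.205, -0.1225, 0.006, 0, 1]]}}

```text
time_s: 1.1
ee_pos: [507.0, -141.5, 201.7]
ee_rot: [-180.0, 0.0, 23.0]
force: [-0.2, 0.2, 0.4]
gripper_width: 91.2
gripper_force: 0.0
```

Call:
{"api": "apply_moves", "payload": {"deltas": [[0.0286, -0.0163, 0.001, 0.15, 1], [0.0572, -0.0327, 0.001, 0.3, 1], [0.0858, -0.049, 0.001, 0.45, 1], [0.0858, -0.049, 0.001, 0.597, 1], [0.0858, -0.049, 0.001, 0.597, 1]]}}

```text
time_s: 1.6
ee_pos: [566.3, -63.9, 200.2]
ee_rot: [180.0, 0.1, -11.1]
force: [0.0, -0.9, 0.8]
gripper_width: 91.4
gripper_force: 0.0
```

Works in sequence. One close look.

Run:
```python
from h import *
P=campose('wrist'); im=cams.grab_frame('wrist'); cv2.imwrite('pics/w1.png',im)
for col,z in (('green',95),('red',75)):
    for c in blobs(im,col,60): print(col,c.mean(0).round(),*[np.round(v,1) for v in rect(c,z,P)])
```

```text
green [411. 386.] [ 399.5 -128.7] 45.0 29.5 15.2
green [147. 248.] [586.6  77.5] 50.8 30.1 -43.9
green [315. 215.] [586.4 -68.7] 60.5 36.7 -11.4
green [584.  18.] [ 695.4 -283.2] 50.0 30.5 35.3
red [170. 271.] [556.8  74.8] 25.6 4.6 -48.4
red [347. 235.] [559.9 -93.4] 21.7 4.3 -13.0
red [283. 235.] [571.6 -36.2] 20.8 4.6 -12.5
red [519. 203.] [ 558.2 -247.3] 17.7 9.8 -4.6
red [528.  23.] [ 699.1 -257.7] 21.8 10.3 58.8
```

View pics/w1.png

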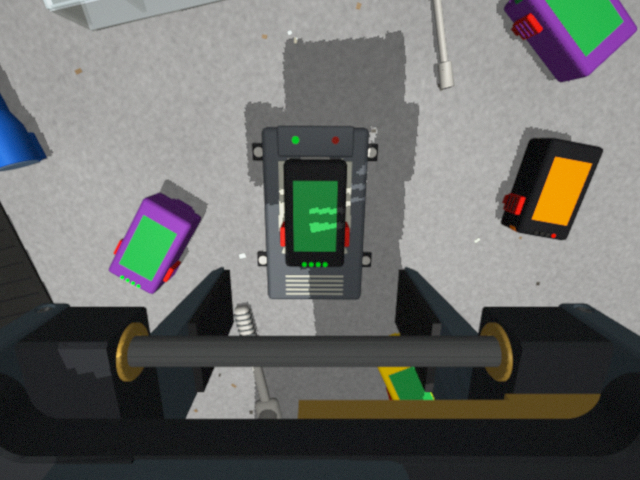

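Call:
{"api": "apply_moves", "payload": {"deltas": [[0, 0.0008, 0.04, 0.003, 1], [0, 0.0008, 0.08, 0.003, 1], [0, 0.0008, 0.12, 0.003, 1], [0, 0.0008, 0.14, 0.003, 1], [0, 0.0008, 0.14, 0.003, 1]], "grip_force": 25}}

```text
time_s: 2.15
ee_pos: [563.0, -65.9, 57.9]
ee_rot: [180.0, 0.4, -11.3]
force: [0.1, -0.0, -0.1]
gripper_width: 91.5
gripper_force: 0.0
```

Call:
{"api": "apply_moves", "payload": {"deltas": [[0, 0, 0, 0, -0.3], [0, 0, 0, 0, -0.3], [0, 0, 0, 0, -0.3], [0, 0, 0, 0, -0.3], [0, 0, 0, 0, -0.3]]}}

```text
time_s: 2.65
ee_pos: [566.7, -65.4, 62.2]
ee_rot: [-180.0, -0.1, -11.3]
force: [-1.1, -0.0, 5.4]
gripper_width: 54.3
gripper_force: 4.7
```

Call:
{"api": "apply_moves", "payload": {"deltas": [[0, 0, 0, 0, -0.3], [0, 0, 0, 0, -0.3], [0, 0, 0, 0, -0.3], [0, 0, 0, 0, -0.3], [0, 0, 0, 0, -0.3]]}}

```text
time_s: 3.15
ee_pos: [565.8, -65.0, 62.2]
ee_rot: [-180.0, -0.0, -11.4]
force: [-2.7, 2.9, 7.7]
gripper_width: 51.7
gripper_force: 25.0
```

Call:
{"api": "apply_moves", "payload": {"deltas": [[0, 0, -0.001, 0, -0.3], [0, 0, -0.002, 0, -0.3], [0, 0, -0.002, 0, -0.3]]}}

```text
time_s: 3.45
ee_pos: [563.4, -64.4, 62.6]
ee_rot: [-180.0, 0.3, -11.4]
force: [-4.7, 2.9, 2.9]
gripper_width: 52.0
gripper_force: 25.0
```

```bash
python3 -c "
from h import *
s=env.state();print({k:np.round(s[k],2) for k in ('ee_pos','ee_rot','force','torque','gripper_width')})"
```

```text
{'ee_pos': array([563.36, -64.43,  62.56]), 'ee_rot': array([-179.96,    0.34,  -11.37]), 'force': array([-4.67,  2.94,  2.88]), 'torque': array([0.64, 0.77, 0.03]), 'gripper_width': np.float64(52.05)}
```

Call:
{"api": "apply_moves", "payload": {"deltas": [[-0.01, 0, -0.002, 0, -0.3], [-0.022, 0, -0.002, 0, -0.3], [-0.036, 0, -0.002, 0, -0.3], [-0.05, 0, -0.002, 0, -0.3], [-0.055, 0, -0.002, 0, -0.3]]}}

```text
time_s: 3.95
ee_pos: [510.2, -54.5, 64.6]
ee_rot: [180.0, 0.1, -11.3]
force: [-0.1, 0.4, -2.9]
gripper_width: 52.0
gripper_force: 25.0
```

Call:
{"api": "apply_moves", "payload": {"deltas": [[0, 0, 0, 0, -0.3], [0, 0, 0, 0, -0.3], [0, 0, 0, 0, -0.3]]}}

```text
time_s: 4.25
ee_pos: [513.0, -55.0, 65.1]
ee_rot: [180.0, -0.1, -11.4]
force: [0.0, 1.0, -2.2]
gripper_width: 51.7
gripper_force: 25.0
```

```bash
python3 -c "
from h import *
s=env.state();print({k:np.round(s[k],2) for k in ('ee_pos','ee_rot','force','torque','gripper_width')})
P=campose('wrist'); im=cams.grab_frame('wrist'); cv2.imwrite('pics/w2.png',im)"
```

```text
{'ee_pos': array([512.97, -55.02,  65.11]), 'ee_rot': array([ 1.7999e+02, -7.0000e-02, -1.1360e+01]), 'force': array([ 0.01,  1.01, -2.2 ]), 'torque': array([0.13, 0.07, 0.03]), 'gripper_width': np.float64(51.68)}
```

View pics/w2.png

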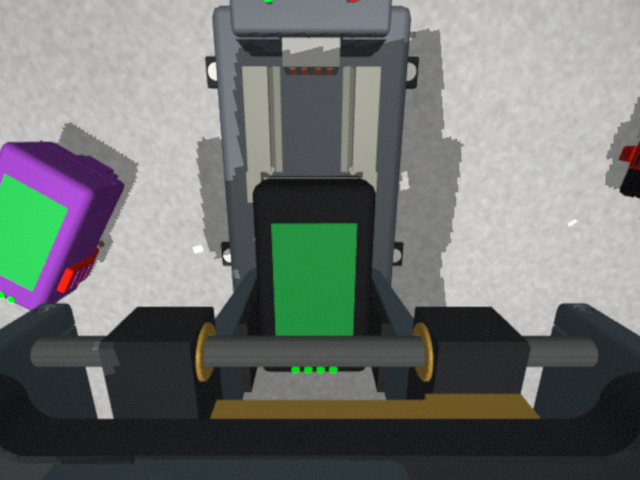

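Call:
{"api": "apply_moves", "payload": {"deltas": [[0, 0, -0.03, 0, -0.3], [0, 0, -0.065, 0, -0.3], [0, 0, -0.1, 0, -0.3], [0, 0, -0.1, 0, -0.3]]}}

```text
time_s: 4.7
ee_pos: [516.0, -55.4, 169.8]
ee_rot: [-180.0, -0.7, -11.4]
force: [0.5, 0.1, -1.7]
gripper_width: 51.9
gripper_force: 25.0
```

```bash
python3 -c "
from h import *
go(545.4,332,165,-11.4)"
```

```text
delta [-0.0475 -0.3856  0.0045] roll 0.0007 (deg 0.0) ee [516.  -55.4 169.8] [-179.98   -0.66  -11.36]
```

Call:
{"api": "apply_moves", "payload": {"deltas": [[-0.004, -0.03, 0, 0, -0.3], [-0.009, -0.07, 0, 0, -0.3], [-0.014, -0.112, 0, 0, -0.3], [-0.019, -0.155, 0, 0, -0.3], [-0.024, -0.195, 0, 0, -0.3]]}}

```text
time_s: 5.2
ee_pos: [526.8, 142.8, 163.7]
ee_rot: [180.0, 0.1, -11.4]
force: [0.6, 0.3, -1.6]
gripper_width: 52.0
gripper_force: 25.0
```

Call:
{"api": "apply_moves", "payload": {"deltas": [[-0.005, -0.042, 0, 0, -0.3], [-0.01, -0.084, 0, 0, -0.3], [-0.015, -0.125, 0, 0, -0.3], [-0.02, -0.16, 0, 0, -0.3], [-0.024, -0.191, 0, 0, -0.3]]}}

```text
time_s: 5.7
ee_pos: [540.7, 334.9, 163.2]
ee_rot: [179.9, 0.1, -11.3]
force: [0.4, 0.2, -1.4]
gripper_width: 51.8
gripper_force: 25.0
```

Call:
{"api": "apply_moves", "payload": {"deltas": [[0, 0, 0.03, 0, -0.3], [0, 0, 0.07, 0, -0.3], [0, 0, 0.11, 0, -0.3], [0, 0, 0.13, 0, -0.3], [0, 0, 0.13, 0, -0.3]]}}

```text
time_s: 6.2
ee_pos: [538.2, 331.4, 29.9]
ee_rot: [179.6, 0.4, -11.4]
force: [-0.5, -0.1, -2.1]
gripper_width: 52.0
gripper_force: 25.0
```

Call:
{"api": "apply_moves", "payload": {"deltas": [[0, 0, 0, 0, -0.3], [0, 0, 0, 0, -0.3]]}}

```text
time_s: 6.4
ee_pos: [542.3, 333.8, 36.3]
ee_rot: [-179.9, -0.1, -11.4]
force: [-0.1, -0.0, -1.8]
gripper_width: 51.5
gripper_force: 25.0
```

Call:
{"api": "apply_moves", "payload": {"deltas": [[0, 0, 0.004, 0, -0.3], [0, 0, 0.007, 0, -0.3], [0, 0, 0.01, 0, -0.3], [0, 0, 0.011, 0, -0.3], [0, 0, 0.011, 0, -0.3]]}}

```text
time_s: 6.9
ee_pos: [540.9, 333.1, 23.7]
ee_rot: [180.0, 0.0, -11.4]
force: [-0.3, -0.7, -2.7]
gripper_width: 51.9
gripper_force: 25.0
```

Call:
{"api": "apply_moves", "payload": {"deltas": [[0, 0, 0.001, 0, -0.3], [0, 0, 0.002, 0, -0.3], [0, 0, 0.002, 0, -0.3], [0, 0, 0.002, 0, -0.3]]}}

```text
time_s: 7.3
ee_pos: [541.1, 333.2, 21.9]
ee_rot: [180.0, -0.0, -11.4]
force: [-0.3, -0.3, -2.8]
gripper_width: 51.8
gripper_force: 25.0
```

Call:
{"api": "apply_moves", "payload": {"deltas": [[0, 0, 0.001, 0, -0.3], [0, 0, 0.001, 0, -0.3], [0, 0, 0.001, 0, -0.3]]}}

```text
time_s: 7.6
ee_pos: [541.2, 333.3, 21.3]
ee_rot: [-180.0, -0.0, -11.4]
force: [-0.3, 0.7, 0.7]
gripper_width: 52.2
gripper_force: 25.0
```

Call:
{"api": "apply_moves", "payload": {"deltas": [[0, 0, 0.001, 0, -0.3], [0, 0, 0.001, 0, -0.3], [0, 0, 0.001, 0, -0.3]]}}

```text
time_s: 7.9
ee_pos: [541.2, 333.3, 21.2]
ee_rot: [-180.0, -0.0, -11.4]
force: [-2.3, -1.2, 5.6]
gripper_width: 52.0
gripper_force: 25.0
```

Call:
{"api": "apply_moves", "payload": {"deltas": [[0, 0, 0, 0, 0.2], [0, 0, 0, 0, 0.6], [0, 0, 0, 0, 1], [0, 0, 0, 0, 1], [0, 0, 0, 0, 1]]}}

```text
time_s: 8.4
ee_pos: [541.1, 333.1, 19.6]
ee_rot: [180.0, -0.0, -11.4]
force: [0.5, -0.2, -0.2]
gripper_width: 83.7
gripper_force: 0.0
```

Call:
{"api": "apply_moves", "payload": {"deltas": [[0, 0, -0.02, 0, 1], [0, 0, -0.06, 0, 1], [0, 0, -0.1, 0, 1], [0, 0, -0.14, 0, 1], [0, 0, -0.16, 0, 1]]}}

```text
time_s: 8.9
ee_pos: [542.5, 334.0, 183.9]
ee_rot: [-179.8, -0.3, -11.4]
force: [-0.0, 0.3, 0.3]
gripper_width: 90.9
gripper_force: 0.0
```

Run:
```python
from h import *
P=campose('wrist'); im=cams.grab_frame('wrist'); cv2.imwrite('pics/w3.png',im)
for c in blobs(im,'green',200): print(c.mean(0).round(),*[np.round(v,1) for v in rect(c,54,P)])
P=campose('top'); im=cams.grab_frame('top')
for c in blobs(im,'orange',60): print(c.mean(0).round(),*[np.round(v,1) for v in rect(c,50,P)])
```

```text
[315. 212.] [560.2 329.3] 60.9 37.0 -11.3
[570. 144.] [576.8 105.6] 58.7 34.7 -44.0
[470. 241.] [ 554.4 -300.1] 62.3 38.1 -21.0
```

View pics/w3.png

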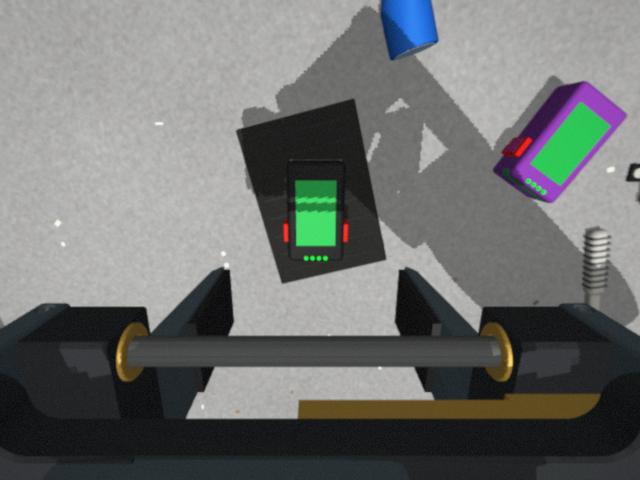

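Call:
{"api": "apply_moves", "payload": {"deltas": [[0.0102, 0.043, 0, 0, 1], [0.0204, 0.086, 0, 0, 1], [0.0306, 0.129, 0, 0, 1], [0.0408, 0.172, 0, 0, 1], [0.051, 0.215, 0, 0, 1]]}}

```text
time_s: 9.5
ee_pos: [547.6, 110.5, 177.9]
ee_rot: [179.9, 0.2, -11.3]
force: [0.5, -0.4, -0.4]
gripper_width: 91.3
gripper_force: 0.0
```

Call:
{"api": "apply_moves", "payload": {"deltas": [[0.0102, 0.043, 0, 0, 1], [0.0204, 0.086, 0, 0, 1], [0.0306, 0.129, 0, 0, 1], [0.0408, 0.172, 0, 0, 1], [0.051, 0.215, 0, 0, 1]]}}

```text
time_s: 10.0
ee_pos: [555.3, -110.1, 178.0]
ee_rot: [-180.0, 0.2, -11.4]
force: [0.9, 0.2, -0.2]
gripper_width: 91.3
gripper_force: 0.0
```

Call:
{"api": "apply_moves", "payload": {"deltas": [[0.0102, 0.043, 0, 0, 1], [0.0204, 0.086, 0, 0.06, 1], [0.0306, 0.129, 0, 0.12, 1], [0.0408, 0.17, 0, 0.171, 1], [0.045, 0.19, 0, 0.171, 1]]}}

```text
time_s: 10.5
ee_pos: [562.1, -306.7, 177.5]
ee_rot: [180.0, 0.2, -21.3]
force: [-0.0, 0.9, 0.0]
gripper_width: 91.5
gripper_force: 0.0
```

Call:
{"api": "apply_moves", "payload": {"deltas": [[0, 0, 0, 0, 1]]}}

```text
time_s: 10.6
ee_pos: [562.2, -305.7, 177.8]
ee_rot: [-180.0, 0.2, -21.3]
force: [0.4, -0.2, 0.5]
gripper_width: 90.7
gripper_force: 0.0
```

Run:
```python
from h import *
P=campose('wrist'); im=cams.grab_frame('wrist'); cv2.imwrite('pics/w4.png',im)
for col,z in (('orange',50),('red',30)):
  for c in blobs(im,col,60): print(col,c.mean(0).round(),*[np.round(v,1) for v in rect(c,z,P)])
go(563.7,-303.6,60,-21.2)
```

```text
orange [311. 241.] [ 555.4 -300.1] 59.9 36.6 -21.4
red [340. 256.] [ 525.2 -319.5] 23.3 4.0 -20.1
red [227.  90.] [ 703.6 -280.5] 21.6 4.0 35.9
red [259.  24.] [ 739.1 -327.3] 18.4 3.2 36.0
delta [ 0.0016 -0.0005  0.1182] roll -0.0005 (deg -0.0) ee [ 562.3 -303.7  178.2] [-179.93    0.18  -21.23]
```

Call:
{"api": "apply_moves", "payload": {"deltas": [[0.0022, 0, 0.045, 0, 1], [0.0022, 0, 0.09, 0, 1], [0.0022, 0, 0.135, 0, 1], [0.0022, 0, 0.155, 0, 1], [0.0022, 0, 0.161, 0, 1]], "grip_force": 45}}

```text
time_s: 11.15
ee_pos: [563.2, -301.0, 15.6]
ee_rot: [-179.9, 0.4, -21.0]
force: [0.3, 0.3, 0.5]
gripper_width: 91.4
gripper_force: 0.0
```

Call:
{"api": "apply_moves", "payload": {"deltas": [[0, 0, 0, 0, 1], [0, 0, 0, 0, 1], [0, 0, 0, 0, 1]]}}

```text
time_s: 11.45
ee_pos: [566.4, -304.6, 20.9]
ee_rot: [180.0, -0.2, -21.1]
force: [0.6, -0.3, 0.0]
gripper_width: 91.0
gripper_force: 0.0
```

Call:
{"api": "apply_moves", "payload": {"deltas": [[0, 0, 0, 0, -0.3], [0, 0, 0, 0, -0.3], [0, 0, 0, 0, -0.3], [0, 0, 0, 0, -0.3], [0, 0, 0, 0, -0.3]]}}

```text
time_s: 11.95
ee_pos: [565.1, -304.5, 19.0]
ee_rot: [180.0, -0.0, -21.2]
force: [-0.2, -1.0, -0.5]
gripper_width: 54.2
gripper_force: 0.0
```

Call:
{"api": "apply_moves", "payload": {"deltas": [[0, 0, 0, 0, -0.3], [0, 0, 0, 0, -0.3], [0, 0, 0, 0, -0.3]]}}

```text
time_s: 12.25
ee_pos: [565.2, -304.4, 19.0]
ee_rot: [180.0, -0.0, -21.2]
force: [-0.2, 1.0, -0.1]
gripper_width: 51.8
gripper_force: 45.0
```

Call:
{"api": "apply_moves", "payload": {"deltas": [[0, 0, -0.02, 0, -0.3], [0, 0, -0.06, 0, -0.3], [0, 0, -0.1, 0, -0.3], [0, 0, -0.12, 0, -0.3], [0, 0, -0.12, 0, -0.3]]}}

```text
time_s: 12.75
ee_pos: [566.9, -305.4, 142.2]
ee_rot: [179.9, -0.4, -21.1]
force: [0.8, -1.6, -2.5]
gripper_width: 52.3
gripper_force: 45.0
```

```bash
python3 -c "
from h import *
go(532.6,-58.3,130,-11.35)"
```

```text
delta [-0.1212 -0.2181  0.0111] roll -0.171 (deg -9.8) ee [ 566.9 -305.4  142.2] [179.94  -0.39 -21.15]
```

Call:
{"api": "apply_moves", "payload": {"deltas": [[-0.02, -0.036, 0, -0.04, -0.3], [-0.045, -0.081, 0, -0.08, -0.3], [-0.07, -0.126, 0, -0.12, -0.3], [-0.095, -0.171, 0, -0.171, -0.3], [-0.119, -0.216, 0.005, -0.171, -0.3]]}}

```text
time_s: 13.25
ee_pos: [531.2, -63.8, 132.7]
ee_rot: [180.0, 0.1, -11.3]
force: [0.9, 0.5, -3.1]
gripper_width: 51.3
gripper_force: 45.0
```

Call:
{"api": "apply_moves", "payload": {"deltas": [[0, 0, 0.02, 0, -0.3], [0, 0, 0.045, 0, -0.3], [0, 0, 0.05, 0, -0.3], [0, 0, 0.05, 0, -0.3], [0, 0, 0.05, 0, -0.3]]}}

```text
time_s: 13.75
ee_pos: [533.1, -66.0, 84.5]
ee_rot: [180.0, -0.0, -11.4]
force: [0.2, 0.6, -2.6]
gripper_width: 51.8
gripper_force: 45.0
```

Call:
{"api": "apply_moves", "payload": {"deltas": [[0, 0, 0, 0, -0.3], [0, 0, 0, 0, -0.3], [0, 0, 0, 0, -0.3]]}}

```text
time_s: 14.05
ee_pos: [533.2, -65.9, 85.1]
ee_rot: [-180.0, -0.1, -11.4]
force: [0.2, -0.3, -2.0]
gripper_width: 51.9
gripper_force: 45.0
```

Run:
```python
from h import *
go(532.6,-58.3,67,-11.35)
P=campose('wrist'); im=cams.grab_frame('wrist'); cv2.imwrite('pics/w5.png',im)
for c in blobs(im,'orange',60): print(c.mean(0).round(),*[np.round(v,1) for v in rect(c,98,P)])
```

```text
delta [-0.0021 -0.0073  0.0181] roll -0.0005 (deg -0.0) ee [533.2 -65.9  85.1] [-1.800e+02 -8.000e-02 -1.138e+01]
[314. 382.] [487.2 -56.9] 41.0 20.8 78.6
[314. 312.] [530.3 -65.6] 41.0 26.8 78.6
```

View pics/w5.png

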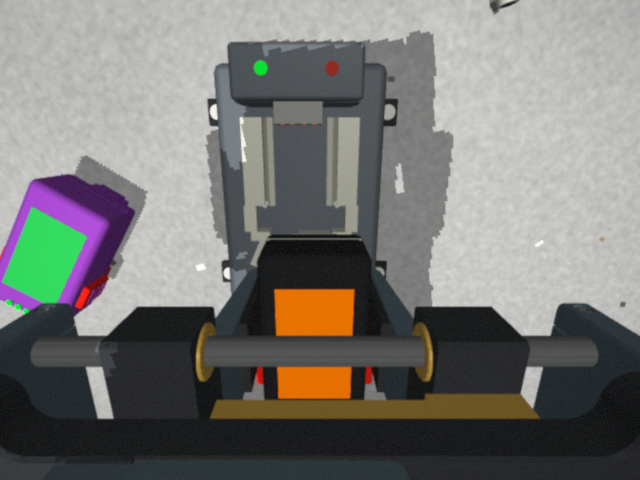

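Call:
{"api": "apply_moves", "payload": {"deltas": [[-0.002, -0.0073, 0, 0, -0.3], [-0.002, -0.0073, 0.005, 0, -0.3], [-0.002, -0.0073, 0.012, 0, -0.3], [-0.002, -0.0073, 0.017, 0, -0.3], [-0.002, -0.0073, 0.018, 0, -0.3]]}}

```text
time_s: 14.6
ee_pos: [531.5, -58.0, 65.3]
ee_rot: [180.0, 0.1, -11.4]
force: [-0.2, 0.5, -2.7]
gripper_width: 51.3
gripper_force: 45.0
```

Call:
{"api": "apply_moves", "payload": {"deltas": [[0, 0, 0, 0, -0.3], [0, 0, 0, 0, -0.3], [0, 0, 0, 0, -0.3]]}}

```text
time_s: 14.9
ee_pos: [532.5, -58.2, 66.7]
ee_rot: [180.0, -0.0, -11.4]
force: [0.2, 0.3, -2.9]
gripper_width: 52.1
gripper_force: 45.0
```

Run:
```python
from h import *
go(532.6,-58.3,64.5,-11.35)
P=campose('wrist'); im=cams.grab_frame('wrist'); cv2.imwrite('pics/w6.png',im[20:420,150:480])
```

```text
delta [0.0001 0.0001 0.0022] roll -0.0002 (deg -0.0) ee [532.5 -58.2  66.7] [ 1.800e+02 -3.000e-02 -1.136e+01]
```

View pics/w6.png

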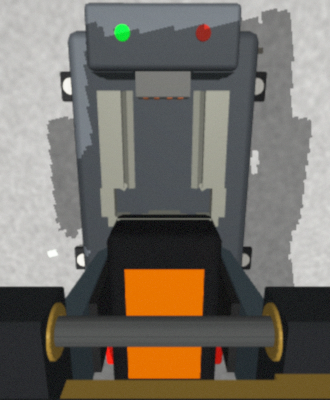

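Call:
{"api": "apply_moves", "payload": {"deltas": [[-0.008, 0, 0, 0, -0.3], [-0.015, 0, 0, 0, -0.3], [-0.015, 0, 0.001, 0, -0.3], [-0.015, 0, 0.002, 0, -0.3], [-0.015, 0, 0.002, 0, -0.3]]}}

```text
time_s: 15.45
ee_pos: [517.7, -55.1, 64.4]
ee_rot: [180.0, -0.0, -11.4]
force: [-1.0, -0.0, -2.1]
gripper_width: 51.4
gripper_force: 45.0
```

Call:
{"api": "apply_moves", "payload": {"deltas": [[0.005, 0, 0, 0, -0.3], [0.01, 0, 0, 0, -0.3], [0.015, 0, 0, 0, -0.3], [0.02, 0, 0, 0, -0.3], [0.025, 0, 0, 0, -0.3]]}}

```text
time_s: 15.95
ee_pos: [542.7, -60.2, 64.4]
ee_rot: [180.0, -0.0, -11.4]
force: [0.3, -0.2, -3.1]
gripper_width: 52.0
gripper_force: 45.0
```

Call:
{"api": "apply_moves", "payload": {"deltas": [[0, 0, 0, 0, -0.3], [0, 0, 0, 0, -0.3]]}}

```text
time_s: 16.15
ee_pos: [542.0, -60.0, 64.3]
ee_rot: [180.0, 0.0, -11.4]
force: [-0.3, 0.2, -2.4]
gripper_width: 51.8
gripper_force: 45.0
```

Call:
{"api": "apply_moves", "payload": {"deltas": [[0.003, 0, 0, 0, -0.3], [0.006, 0, 0, 0, -0.3], [0.009, 0, 0, 0, -0.3], [0.012, 0, 0, 0, -0.3], [0.015, 0, 0, 0, -0.3]]}}

```text
time_s: 16.65
ee_pos: [557.1, -63.1, 64.5]
ee_rot: [180.0, -0.0, -11.4]
force: [0.5, -1.1, -1.7]
gripper_width: 51.7
gripper_force: 45.0
```

Call:
{"api": "apply_moves", "payload": {"deltas": [[0.002, 0, 0, 0, -0.3], [0.004, 0, 0, 0, -0.3], [0.004, 0, 0, 0, -0.3]]}}

```text
time_s: 16.95
ee_pos: [561.1, -63.8, 64.5]
ee_rot: [180.0, -0.0, -11.4]
force: [-0.1, -0.6, -2.7]
gripper_width: 52.1
gripper_force: 45.0
```

Call:
{"api": "apply_moves", "payload": {"deltas": [[0.003, 0, 0, 0, -0.3], [0.006, 0, 0, 0, -0.3], [0.009, 0, 0, 0, -0.3], [0.012, 0, 0, 0, -0.3], [0.012, 0, 0, 0, -0.3]]}}

```text
time_s: 17.45
ee_pos: [573.1, -66.3, 64.5]
ee_rot: [180.0, -0.0, -11.4]
force: [0.0, -0.4, -2.7]
gripper_width: 51.8
gripper_force: 45.0
```

Call:
{"api": "apply_moves", "payload": {"deltas": [[0.003, 0, 0, 0, -0.3], [0.006, 0, 0, 0, -0.3], [0.009, 0, 0, 0, -0.3], [0.01, 0, 0, 0, -0.3], [0.01, 0, 0, 0, -0.3]]}}

```text
time_s: 17.95
ee_pos: [580.5, -67.7, 64.1]
ee_rot: [180.0, 0.3, -11.4]
force: [-4.6, 1.1, -0.1]
gripper_width: 52.0
gripper_force: 45.0
```

Call:
{"api": "apply_moves", "payload": {"deltas": [[0.002, 0, 0, 0, -0.3], [0.004, 0, 0, 0, -0.3], [0.006, 0, 0, 0, -0.3], [0.007, 0, 0, 0, -0.3], [0.007, 0, 0, 0, -0.3]]}}

```text
time_s: 18.45
ee_pos: [589.5, -69.5, 64.3]
ee_rot: [180.0, -0.0, -11.4]
force: [-1.3, 0.8, -2.5]
gripper_width: 51.4
gripper_force: 45.0
```

Call:
{"api": "apply_moves", "payload": {"deltas": [[0.001, 0, 0, 0, -0.3], [0.002, 0, 0, 0, -0.3], [0.003, 0, 0, 0, -0.3], [0.004, 0, 0, 0, -0.3], [0.004, 0, 0, 0, -0.3]]}}

```text
time_s: 18.95
ee_pos: [591.5, -69.9, 64.2]
ee_rot: [180.0, 0.2, -11.4]
force: [-5.3, 2.3, -0.5]
gripper_width: 51.8
gripper_force: 45.0
```

Call:
{"api": "apply_moves", "payload": {"deltas": [[0.001, 0, 0, 0, -0.3], [0.002, 0, 0, 0, -0.3], [0.003, 0, 0, 0, -0.3], [0.003, 0, 0, 0, -0.3]]}}

```text
time_s: 19.35
ee_pos: [593.8, -70.4, 64.1]
ee_rot: [180.0, 0.3, -11.4]
force: [-6.1, 1.8, 0.7]
gripper_width: 51.8
gripper_force: 45.0
```

Call:
{"api": "apply_moves", "payload": {"deltas": [[0.001, 0, 0, 0, -0.3], [0.002, 0, 0, 0, -0.3], [0.002, 0, 0, 0, -0.3]]}}

```text
time_s: 19.65
ee_pos: [595.4, -70.8, 64.1]
ee_rot: [180.0, 0.3, -11.4]
force: [-7.7, 2.4, -0.0]
gripper_width: 51.6
gripper_force: 45.0
```

Call:
{"api": "apply_moves", "payload": {"deltas": [[0.0007, 0, 0, 0, -0.3], [0.0014, 0, 0, 0, -0.3], [0.0014, 0, 0, 0, -0.3]]}}

```text
time_s: 19.95
ee_pos: [596.4, -71.0, 64.1]
ee_rot: [180.0, 0.4, -11.4]
force: [-8.6, 1.6, 2.0]
gripper_width: 51.9
gripper_force: 45.0
```

Call:
{"api": "apply_moves", "payload": {"deltas": [[0.0007, 0, 0, 0, -0.3], [0.0014, 0, 0, 0, -0.3], [0.0014, 0, 0, 0, -0.3]]}}

```text
time_s: 20.25
ee_pos: [597.8, -71.4, 64.1]
ee_rot: [180.0, 0.4, -11.3]
force: [-9.1, 3.1, 1.1]
gripper_width: 51.8
gripper_force: 45.0
```

Call:
{"api": "apply_moves", "payload": {"deltas": [[0.0005, 0, 0, 0, -0.3], [0.001, 0, 0, 0, -0.3], [0.001, 0, 0, 0, -0.3]]}}

```text
time_s: 20.55
ee_pos: [598.6, -71.5, 64.1]
ee_rot: [180.0, 0.4, -11.3]
force: [-9.3, 2.5, 1.6]
gripper_width: 52.2
gripper_force: 45.0
```

Run:
```python
from h import *
s=env.state();print({k:np.round(s[k],2) for k in ('ee_pos','ee_rot','force','torque')})
P=campose('wrist'); im=cams.grab_frame('wrist'); cv2.imwrite('pics/w7.png',cv2.resize(im[180:420,190:440],None,fx=2.4,fy=2.4))
```

```text
{'ee_pos': array([598.61, -71.47,  64.15]), 'ee_rot': array([179.98,   0.4 , -11.35]), 'force': array([-9.33,  2.48,  1.62]), 'torque': array([0.44, 1.56, 0.06])}
```

View pics/w7.png

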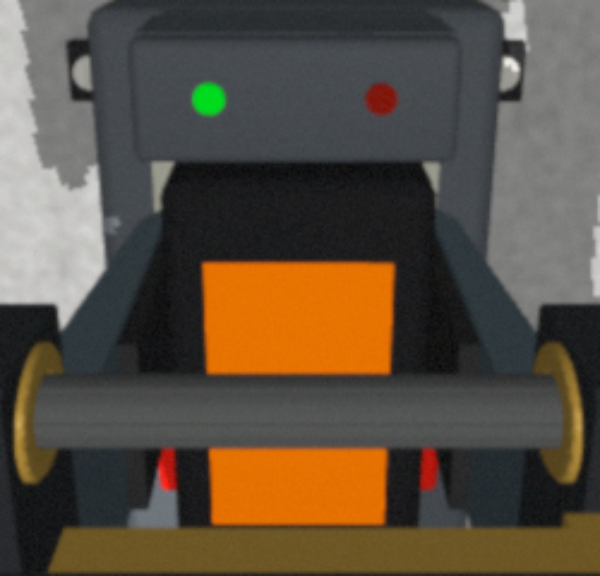

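Call:
{"api": "apply_moves", "payload": {"deltas": [[0.0004, 0, 0, 0, -0.3], [0.0008, 0, 0, 0, -0.3], [0.0008, 0, 0, 0, -0.3]]}}

```text
time_s: 20.9
ee_pos: [599.1, -71.6, 64.2]
ee_rot: [180.0, 0.4, -11.3]
force: [-9.6, 2.0, 2.4]
gripper_width: 51.9
gripper_force: 45.0
```

Call:
{"api": "apply_moves", "payload": {"deltas": [[0.0004, 0, 0, 0, -0.3], [0.0008, 0, 0, 0, -0.3], [0.0008, 0, 0, 0, -0.3]]}}

```text
time_s: 21.2
ee_pos: [599.2, -71.6, 64.2]
ee_rot: [180.0, 0.5, -11.4]
force: [-11.6, 3.0, 4.5]
gripper_width: 51.8
gripper_force: 45.0
```

Call:
{"api": "apply_moves", "payload": {"deltas": [[0.0005, 0, 0, 0, -0.3], [0.001, 0, 0, 0, -0.3], [0.001, 0, 0, 0, -0.3]]}}

```text
time_s: 21.5
ee_pos: [599.1, -71.6, 64.2]
ee_rot: [180.0, 0.6, -11.4]
force: [-14.2, 3.1, 5.1]
gripper_width: 51.7
gripper_force: 45.0
```

Call:
{"api": "apply_moves", "payload": {"deltas": [[0.0005, 0, 0, 0, -0.3], [0.001, 0, 0, 0, -0.3], [0.001, 0, 0, 0, -0.3]]}}

```text
time_s: 21.8
ee_pos: [599.1, -71.6, 64.3]
ee_rot: [180.0, 0.8, -11.4]
force: [-16.5, 3.8, 8.2]
gripper_width: 52.0
gripper_force: 45.0
```

Call:
{"api": "apply_moves", "payload": {"deltas": [[-0.002, 0, 0, 0, -0.3], [-0.004, 0, 0, 0, -0.3], [-0.005, 0, 0, 0, -0.3], [-0.005, 0, 0, 0, -0.3], [-0.005, 0, 0, 0, -0.3]]}}

```text
time_s: 22.3
ee_pos: [597.8, -71.3, 64.1]
ee_rot: [180.0, 0.3, -11.3]
force: [-6.9, 1.5, -0.1]
gripper_width: 52.1
gripper_force: 45.0
```

Run:
```python
from h import *
s=env.state();print({k:np.round(s[k],2) for k in ('ee_pos','ee_rot','force','torque')})
P=campose('wrist'); im=cams.grab_frame('wrist'); cv2.imwrite('pics/w8.png',im)
a=cv2.imread('pics/w7.png')
for c in blobs(im,'red',15): print(c.mean(0).round(1),c.min(0),c.max(0))
```

```text
{'ee_pos': array([597.79, -71.31,  64.12]), 'ee_rot': array([179.98,   0.32, -11.35]), 'force': array([-6.95,  1.47, -0.08]), 'torque': array([ 0.33,  1.26, -0.01])}
[ 97.2 387.4] [ 91. 376.] [104. 399.]
[368.  374.8] [365. 367.] [372. 383.]
[259.6 375. ] [256. 367.] [263. 383.]
[348.5 219. ] [342. 213.] [354. 225.]
[634.5  19.8] [626.  10.] [639.  29.]
```

Call:
{"api": "apply_moves", "payload": {"deltas": [[-0.001, 0, 0, 0, -0.3], [-0.002, 0, 0, 0, -0.3], [-0.003, 0, 0, 0, -0.3], [-0.003, 0, 0, 0, -0.3]]}}

```text
time_s: 22.75
ee_pos: [597.2, -71.2, 64.0]
ee_rot: [180.0, 0.0, -11.4]
force: [-2.5, 0.6, -5.4]
gripper_width: 51.8
gripper_force: 45.0
```

Call:
{"api": "apply_moves", "payload": {"deltas": [[-0.001, 0, 0, 0, -0.3], [-0.002, 0, 0, 0, -0.3], [-0.002, 0, 0, 0, -0.3]]}}

```text
time_s: 23.05
ee_pos: [597.0, -71.2, 64.3]
ee_rot: [180.0, -0.2, -11.3]
force: [2.4, -1.1, -10.7]
gripper_width: 51.7
gripper_force: 45.0
```

Run:
```python
from h import *
s=env.state();print({k:np.round(s[k],2) for k in ('ee_pos','ee_rot','force','torque')})
```

```text
{'ee_pos': array([596.96, -71.15,  64.35]), 'ee_rot': array([179.99,  -0.2 , -11.35]), 'force': array([  2.36,  -1.12, -10.67]), 'torque': array([-0.08, -0.61, -0.04])}
```

Call:
{"api": "apply_moves", "payload": {"deltas": [[0.001, 0, 0, 0, -0.3], [0.001, 0, 0.001, 0, -0.3], [0.001, 0, 0.001, 0, 0.2], [0.001, 0, 0.001, 0, 0.4], [0.001, 0, 0.001, 0, 1]]}}

```text
time_s: 23.55
ee_pos: [596.9, -71.0, 64.2]
ee_rot: [-180.0, -0.1, -11.4]
force: [0.4, 0.4, -0.3]
gripper_width: 67.7
gripper_force: 0.0
```

Call:
{"api": "apply_moves", "payload": {"deltas": [[0, 0, 0, 0, 1], [0, 0, 0, 0, 1], [0, 0, 0, 0, 1], [0, 0, 0, 0, 1]]}}

```text
time_s: 23.95
ee_pos: [596.4, -70.9, 63.5]
ee_rot: [180.0, -0.0, -11.4]
force: [0.4, 0.2, 0.1]
gripper_width: 91.2
gripper_force: 0.0
```

Call:
{"api": "apply_moves", "payload": {"deltas": [[0, 0, -0.02, 0, 1], [0, 0, -0.06, 0, 1], [0, 0, -0.1, 0, 1], [-0.02, 0, -0.14, 0, 1], [-0.03, 0, -0.14, 0, 1]]}}

```text
time_s: 24.45
ee_pos: [569.4, -65.3, 209.5]
ee_rot: [-180.0, -0.7, -11.4]
force: [0.7, -0.0, -0.4]
gripper_width: 91.1
gripper_force: 0.0
```

Call:
{"api": "apply_moves", "payload": {"deltas": [[0, 0, 0, 0, 1], [0, 0, 0, 0, 1]]}}

```text
time_s: 24.65
ee_pos: [566.4, -64.9, 202.3]
ee_rot: [180.0, 0.1, -11.4]
force: [0.2, -0.5, -0.9]
gripper_width: 91.1
gripper_force: 0.0
```

Run:
```python
from h import *
P=campose('wrist'); im=cams.grab_frame('wrist')
Q=campose('top'); t=cams.grab_frame('top'); w=im[110:310,220:410]
cv2.imwrite('pics/end.png',np.hstack([cv2.resize(w,(380,400)),t[150:350,120:330].repeat(2,0).repeat(2,1)]))
for c in blobs(im,'orange',60): print(c.mean(0).round(),*[np.round(v,1) for v in rect(c,95,P)])
for c in blobs(im,'red',20): print('red',c.mean(0).round(),*[np.round(v,1) for v in rect(c,75,P)])
for c in blobs(t,'orange',60): print(c.mean(0).round(),*[np.round(v,1) for v in rect(c,95,Q)])
for c in blobs(t,'green',60): print('green',c.mean(0).round(),*[np.round(v,1) for v in rect(c,54,Q)])
```

```text
[314. 215.] [586.2 -69.3] 59.2 36.6 -11.3
red [  5. 301.] [558.9 243.8] 11.1 6.9 -32.3
red [171. 271.] [556.9  74.9] 25.8 4.6 -48.7
red [282. 235.] [571.2 -36.9] 21.0 4.6 -12.8
red [346. 234.] [560.3 -93.9] 21.9 3.7 -9.8
red [333. 140.] [643.1 -97. ] 4.8 4.6 35.3
red [525.  23.] [ 699.  -257.9] 21.2 10.6 58.5
[358. 236.] [560.5 -66.9] 29.7 11.2 79.1
green [161. 240.] [560.2 330.3] 62.8 39.1 -11.8
green [273. 232.] [575.4 103.5] 56.5 32.1 -44.8
green [473. 171.] [ 701.4 -314.6] 57.6 33.1 35.0
```

View pics/end.png

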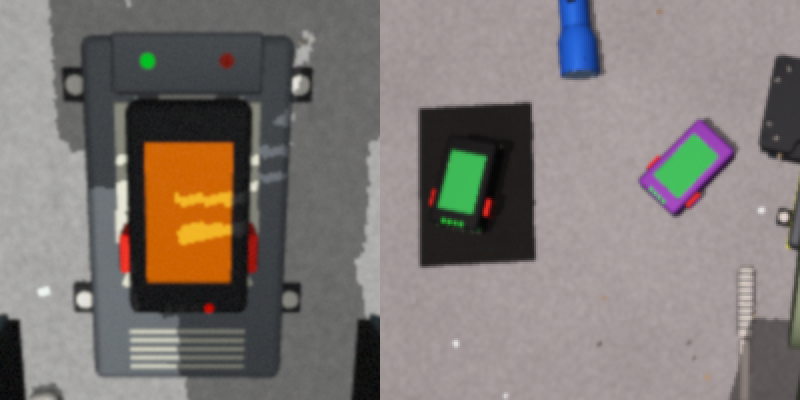

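The orange pack sits where the green one did. Its label is at (586, -69), yaw -11.3°, and both paddles are out. The green pack stands on the mat.

```bash
python3 -c "
from workcell import env
print(env.job_done())"
```

```text
the job is handed in; nothing more can be done
None
```

The job is handed in at about 25 s: the green-band pack stands on the mat, and the orange-band pack is fully home on the charger, where it held against a light pull-back, both catches look sprung out, and the gripper has let go.

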